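Shut the fastener strip and push it home in its tray

TASK

The middle fastener strip has been left pulled part-way out of its tray, with its row of flip lids standing open. Run your fingertips along the top of the strip so that every lid is folded down fully shut, and push the strip home in its tray until its end is flush with its two neighbours. Only touch and push: do not lift the strip, do not pull it out, do not force any lid backwards against its hinge, and leave the other things on the bench alone.

Things in the scene. Friction and masses are not known exactly. Their poses are not given: they have to be found in the camera images.
- tray: Low plywood tray fixed to the bench, floor 4 mm thick, walls 22 mm high at sides and back, front open. Three 47 mm bays; the outer two hold fixed strips, shut and home. Origin: centre of the middle bay, on the bench. x axis runs along the bays from the open front (x -104 mm) to the back wall (inner face x +104 mm); z up.
- strip: Middle fastener strip, loose, 0.4 to 0.8 kg: grey box 208 mm long (x) 44 wide (y) 30 high, six compartments in a row, front end 35 to 70 mm out of the tray. Origin: centre of its underside; x axis along the row, front end (blank card) x -104 mm, back end x +104 mm. Home: its origin at tray x 0. Slides at 2 to 8 N, also when lids are pushed. Top of a shut lid is 32.6 mm above its underside.
- lid1 (a joint): White flip lid of the first (front) compartment, 32 mm long, 41 wide, 2.4 thick. Angle: 0 shut flat, 1.57 upright, stop 2.2. Hinged at the compartment's FRONT edge (strip x -101 mm, 30 mm above its underside): it folds shut away from the strip's front end, towards its back end (+x). Stiff hinge: stays where it is left, yields to a light push at its edge.
- lid2 (a joint): As lid1, second compartment; hinge at strip x -67 mm.
- lid3 (a joint): As lid1, third compartment; hinge at strip x -33 mm.
- lid4 (a joint): As lid1, fourth compartment; hinge at strip x +1 mm.
- lid5 (a joint): As lid1, fifth compartment; hinge at strip x +35 mm.
- lid6 (a joint): As lid1, sixth (back) compartment; hinge at strip x +69 mm.
- paint_tin: Small paint tin standing beyond the left end of the tray, 78 mm across, 77 mm high; leave alone. Origin: centre of its underside.
- tape_roll: Roll of masking tape lying flat to the left, 104 mm across, 25 mm high; leave alone. Origin: centre of its underside.
- pencil: Pencil 117 mm long, 7 mm thick, lying on the bench behind the tray's back wall, to the left; leave alone. Origin: centre of its underside.
- square_1: Try square, 120 x 220 x 16 mm, lying to the right; leave alone. Origin: centre of its underside.
Things that resemble listed ones, but are neither listed nor needed, are in the scene too. What is shaped like the strip but yellow is not meant.

How it is judged:
By the outcome, as a careful person would: the job done as asked, in the order asked, and still so for the second after the job is handed in, with the robot touching nothing.
It also fails if it takes over 40 s, if anything falls off the work surface, if the arm or the gripper's body presses on something with over 40 N, if the wrist force passes 120 N, or if a joint passes its speed limit or range.

ROBOT

A 6-joint arm with a two-finger parallel gripper is mounted at the origin on a cart in front of the work surface, level with it; the furniture and walls round the work are solid. World frame = base frame: x ahead of the robot, y to its left, z up, the work surface at z = 0. Lengths are in m, angles in degrees, forces in N, time in s.
With the tool pointing down it reaches from about 0.4 to 0.825 m from the base axis. Payload 7 kg.
Tool frame: the origin (TCP) lies on the centre line of the jaws, within the pads' length; the fingertips stand 22 mm ahead of it and the grasp point (between the pads) lies 3 mm ahead of it; z points along the fingers, y is the line along which they close (so a half turn about z gives the same grasp; the last joint's range is limited). The gripper opens to 88 mm and grips with 3 to 60 N. Pads are 19 mm wide; open, the fingers measure 130 mm over their backs; the gripper's body (78 mm by 193 mm) begins 47 mm behind the grasp point.
Start: joints at [16.507, 20.546, 0.682, 0, -70.136, -16.507], TCP at [0.675, -0, 0.249] pointing down, gripper open.
Joint ranges: [-176.03, 176.03], [-82.01, 121.73], [-58.28, 71.71], [-173.87, 95.51], [-174.79, -0.11], [-173.66, 173.66]. Speed limits (degrees/s): [136.94, 136.94, 172.46, 180, 180, 180].

INTERFACE

Orientations are given as [roll, pitch, yaw] about the fixed x, y, z axes, in that order (R = Rz(yaw) Ry(pitch) Rx(roll)).
In Python, from plant import get_state, cams, r gives the robot as it stands.
- The arm moves only by the tool apply_moves, never from a script. Its argument "targets" is a list of rows, each an object with "dp": the shift along the world's x, y, z in m, a list of three; "yaw": the turn about the world's z in degrees. In form: [{"dp": [x, y, z], "yaw": yaw}, ...]. A call has 1 to 20 rows; each row is the pose to reach, as a shift and turn from the pose commanded when the call began; what a row does not reach only later rows make up. A row lasts 1/12 s, in which the tool goes at most 41.7 mm and 7.16 degrees, less where a joint would pass 70% of its speed; a pose out of reach is approached as far as the arm can. A call with a gripper value outside its range is refused whole. "grip" is the gripper command: -1 is fully open, 1 is shut, values between are in proportion, set as the call begins (left out, the last holds). The fingers move at their own pace and stop on an object; "squeeze" is the grip in N (left out, the last holds). Time passes only in rows, so rows that repeat a pose let the fingers close. It gives the time, the measured TCP pose, the force, the opening and the grip force at its end, in the units of the state.
- get_state(): the state, without advancing time (a new reading comes with each control period).
- cams.capture(name): name is "scene" or "side" or "wrist"; returns a dict with "image" (400x640x3 uint8, red, green, blue), "range_z" (400x640 float32, m along the optical axis (not along the pixel's ray), 0 where there is no reading), "fx", "fy", "cx", "cy" (pixels), "k1" (the pictures are not rectified: a ray, as slopes to the right and down, at radius r is drawn at 1 + k1 r^2 times it, then the intrinsics apply), "R" (3x3) and "t" (3): a world point X has camera coordinates R X + t; the wrist camera has in their place "T_tool_cam" (4x4, takes a point from camera to tool coordinates, whose origin is the TCP and whose axes are the flange's). Camera axes: x right, y down, z forward; pixel columns grow to the right and rows downward; lengths in m; the calibration is good to about 2 mm. A picture is of the moment at which its call begins: read the wrist's pose just before it.
- r.close_job(): hands the job in; it is judged then, once.
The state is a dict: "time_s": time; "joints": joint angles; "qd": joint speeds; "joint_torque": joint torques, N m; "tcp_pos": TCP position; "eef_rot": TCP orientation; "contact_force": force on the tool from outside, world axes, zero at the start; "moment": the same for the moment, N m; "gripper_width": finger opening in m; "gripper_force": force on a finger pad.
Only numpy, scipy, OpenCV 4.12 (cv2) and the standard library are available. Lean on these libraries where they do the work, as an engineer would, in place of code of your own. Each camera call takes 0.05 s, during which the arm holds its last target. There are 200 camera calls.

## Working session

There is one attempt and no reset: what is moved stays moved. The work goes in short steps, Python scripts to look and compute and a tool call to move; the robot and the scene stay as the last step left them, time stands still between calls to the robot, and variables do not carry over. Pictures are saved under pics/ and viewed, at most 10 in all, crops included, and the job is handed in when it is done.

Besides the shell and the picture viewer there is one more tool, called after "Request:" as name(argument=value, ...) on one line, values as JSON. apply_moves: Moves the arm, as the interface text tells. Its arguments: {"type":"object","properties":{"targets":{"type":"array","items":{"type":"object","properties":{"dp":{"type":"array","items":{"type":"number"}},"yaw":{"type":"number"}}}},"grip":{"type":"number"},"squeeze":{"type":"number"}},"required":["targets"]}

```bash
mkdir -p pics; cat > h.py <<'E'
import numpy as np, cv2
from plant import get_state, cams, r
from scipy.spatial.transform import Rotation as Ro
def cap(n):
    s=get_state(); c=cams.capture(n)
    if n=="wrist":
        T=np.eye(4); T[:3,:3]=Ro.from_euler('xyz',s['eef_rot'],degrees=True).as_matrix(); T[:3,3]=s['tcp_pos']
        c['Twc']=T@np.array(c['T_tool_cam'])
    else:
        M=np.eye(4); M[:3,:3]=c['R']; M[:3,3]=c['t']; c['Twc']=np.linalg.inv(M)
    return c
def cloud(c):
    v,u=np.mgrid[0:400,0:640].astype(float)
    K=np.array([[c['fx'],0,c['cx']],[0,c['fy'],c['cy']],[0,0,1]])
    p=cv2.undistortPoints(np.stack([u.ravel(),v.ravel()],1)[:,None],K,np.array([c['k1'],0,0,0.]))[:,0].reshape(400,640,2)
    z=np.array(c['range_z'])[...,None]
    P=np.concatenate([p*z,z],2)
    W=P@c['Twc'][:3,:3].T+c['Twc'][:3,3]
    W[z[...,0]==0]=np.nan
    return W
def save(c,n): cv2.imwrite('pics/'+n,c['image'][...,::-1])
E
python3 - <<'E'
from h import *
for n in ("scene","side","wrist"):
    c=cap(n); np.save(n+'.npy',cloud(c)); save(c,n+'0.png'); print(n,c['Twc'][:3,3].round(3),c['k1'])
a=[cv2.imread(f'pics/{n}0.png') for n in ("scene","side")]
print(get_state())
E
```

```text
scene [-0.495 -0.646  0.929] 0.02297617028390338
side [0.406 1.047 0.483] 0.014394203524016063
wrist [ 0.675 -0.069  0.382] -0.04192989215948644
{'time_s': 0.15, 'joints': array([ 1.65062537e+01,  2.05832448e+01,  6.47309034e-01, -1.44929477e-02,
       -7.01363559e+01, -1.65070237e+01]), 'qd': array([ 0.02490091, -0.16181608,  0.13061013,  0.02640215, -0.05096036,
       -0.00517111]), 'joint_torque': array([ 1.39394037e-04, -5.83274567e+01,  2.93289685e+01,  7.00122759e+00,
        8.75052094e-03, -9.76538854e-05]), 'tcp_pos': array([ 6.74668391e-01, -2.97361209e-05,  2.47835642e-01]), 'eef_rot': array([ 1.79926816e+02, -7.47767182e-03, -9.00056982e+01]), 'contact_force': array([-0.59288777,  0.06172629,  0.03126424]), 'moment': array([ 0.04644748, -0.01373847,  0.0172157 ]), 'gripper_force': 0.0, 'gripper_width': 0.08771540226647644}
```

View pics/scene0.png

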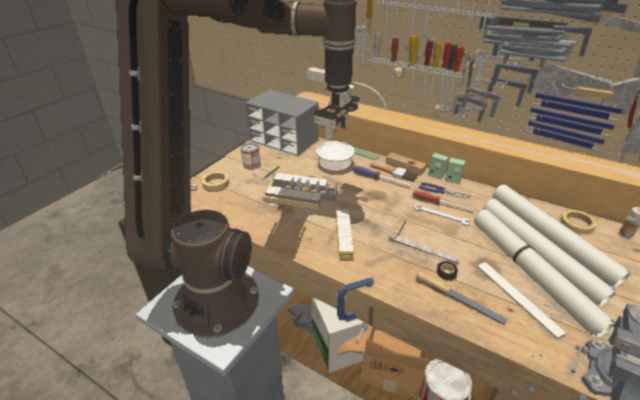

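View pics/wrist0.png

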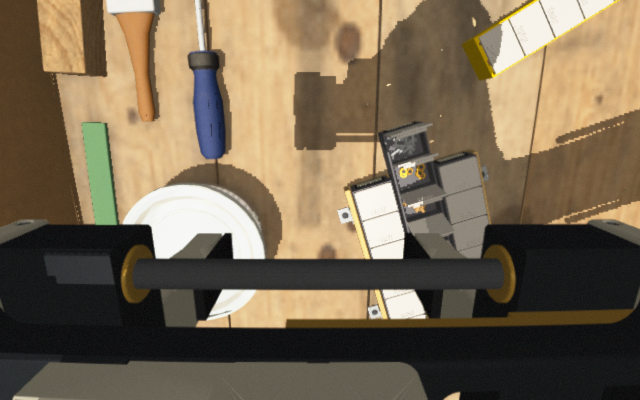

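View pics/side0.png

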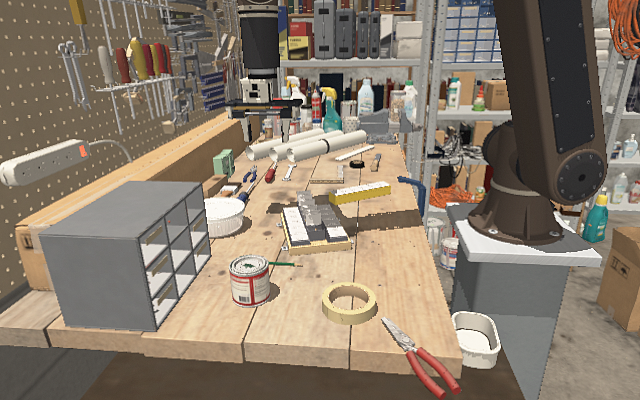

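The wrist view has the tray at (345–495, 120–320), with the grey middle strip poking out towards -y at about (405,140). The yellow-boxed strip at (470–620, 0–75) is the decoy. The side view shows the tray at (285–350, 195–250), the pencil at (285,264) behind its back wall, and the tin at (250,280). Next I measure the tray and strip.

```bash
python3 - <<'E'
from h import *
W=np.load('wrist.npy')
for n,(u,v) in dict(stripL=(382,132),stripR=(428,122),nbL=(350,188),nbLr=(383,180),nbR0=(442,160),nbR=(475,153),tab=(345,215),tab2=(375,313),tabR=(484,174),bench=(340,160),y=(480,60)).items():
    print(n,W[v,u].round(4))
for n in("scene","side","wrist"):
    P=np.load(n+'.npy').reshape(-1,3); P=P[np.isfinite(P).all(1)]
    m=(P[:,0]>.45)&(P[:,0]<.8)&(P[:,1]>-.15)&(P[:,1]<.4)&(P[:,2]<.09)&(P[:,2]>-.02)
    P=P[m]; print(n,len(P),'bench z',np.median(P[P[:,2]<.008][:,2]))
    # height map, 2mm px; rows = y descending, cols = x
    H=np.zeros((275,175))
    i=((.4-P[:,1])/.002).astype(int).clip(0,274); j=((P[:,0]-.45)/.002).astype(int).clip(0,174)
    np.maximum.at(H,(i,j),P[:,2]); np.save('H_'+n+'.npy',H)
a=[cv2.applyColorMap((np.load(f'H_{n}.npy')/.09*255).clip(0,255).astype(np.uint8),cv2.COLORMAP_JET) for n in("scene","side","wrist")]
cv2.imwrite('pics/H.png',cv2.resize(np.hstack(a),None,fx=1.5,fy=1.5,interpolation=cv2.INTER_NEAREST))
E
```

```text
stripL [ 0.6051 -0.0482  0.0186]
stripR [ 0.5492 -0.0584 -0.002 ]
nbL [0.6377 0.015  0.0137]
nbLr [0.6027 0.0034 0.0249]
nbR0 [ 0.5381 -0.0184  0.0218]
nbR [ 0.502  -0.0263  0.0214]
tab [0.6417 0.051  0.0018]
tab2 [0.5992 0.1859 0.0019]
tabR [0.4783 0.0009 0.0006]
bench [ 0.6485 -0.0147 -0.0026]
y [ 0.5071 -0.1222  0.0208]
scene 7868 bench z -0.0006902733608813438
side 14845 bench z 0.0008598768119649769
wrist 73844 bench z -0.001928018855465008
```

View pics/H.png

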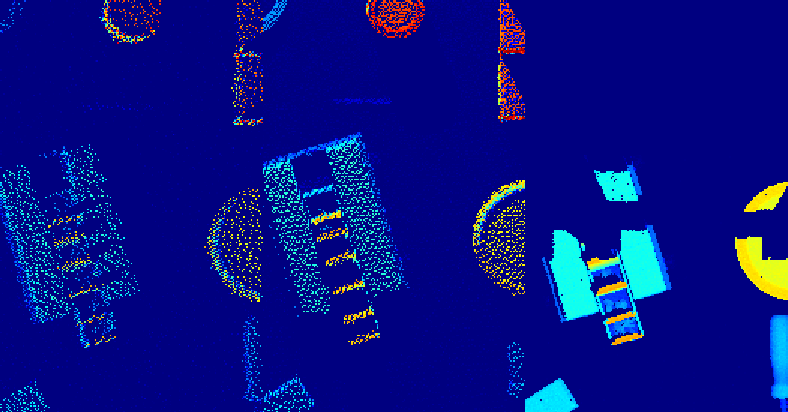

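The height map shows all six lids of the middle strip standing roughly upright. The tray axis points about 107° in world, front at -y. Next I fit this properly.

```bash
cat > fit.py <<'E'
from h import *
def local(P,o,a):
    d=P[:,:2]-o; c,s=np.cos(a),np.sin(a)
    return np.c_[d@[c,s], d@[-s,c], P[:,2]]
E
python3 - <<'E'
from fit import *
o=np.array([.565,.09])
for n in("side","wrist","scene"):
    P=np.load(n+'.npy').reshape(-1,3); P=P[np.isfinite(P).all(1)]
    P=P[(np.abs(P[:,:2]-o)<.2).all(1)]
    for A in (105,106,107,108,109):
        L=local(P,o,np.radians(A)); L=L[(abs(L[:,0])<.13)&(abs(L[:,1])<.1)]
        m=(L[:,2]>.03)&(L[:,2]<.042)
        l=L[m&(L[:,1]>.028)]; q=L[m&(L[:,1]<-.028)]
        f=lambda v:np.percentile(v,[.5,2,98,99.5]).round(4)
        if len(l)>50 and len(q)>50: print(n,A,'L x',f(l[:,0]),'y',f(l[:,1]),'R x',f(q[:,0]),'y',f(q[:,1]),'z',np.median(l[:,2]).round(4),np.median(q[:,2]).round(4))
    for A in (107,):
        L=local(P,o,np.radians(A)); h=L[(L[:,2]>.048)&(L[:,2]<.085)&(abs(L[:,1])<.05)&(abs(L[:,0])<.19)]
        t=np.histogram(h[:,0],np.arange(-.19,.12,.004)); print([(round(x,3),c) for x,c in zip(t[1],t[0]) if c>3], 'ymid',np.percentile(h[:,1],[1,99]))
E
```

```text
side 105 L x [-0.0899 -0.086   0.1126  0.1139] y [0.0301 0.0357 0.0919 0.0935] R x [-0.0888 -0.0829  0.1161  0.1183] y [-0.0492 -0.0483 -0.0283 -0.028 ] z 0.0372 0.0373
side 106 L x [-0.0886 -0.085   0.1137  0.1155] y [0.0296 0.0348 0.0907 0.092 ] R x [-0.0894 -0.0833  0.1159  0.1177] y [-0.0479 -0.0472 -0.0286 -0.0283] z 0.0372 0.0373
side 107 L x [-0.0874 -0.084   0.115   0.1167] y [0.0294 0.0346 0.0893 0.0912] R x [-0.09   -0.0839  0.1158  0.1173] y [-0.0469 -0.0467 -0.0285 -0.0283] z 0.0372 0.0373
side 108 L x [-0.0861 -0.0827  0.1162  0.1176] y [0.029  0.0343 0.089  0.0901] R x [-0.0906 -0.0844  0.1153  0.1167] y [-0.0475 -0.047  -0.0286 -0.0282] z 0.0372 0.0373
side 109 L x [-0.0848 -0.0814  0.1171  0.1186] y [0.0288 0.034  0.0886 0.091 ] R x [-0.0901 -0.0845  0.1147  0.1162] y [-0.0492 -0.0484 -0.0283 -0.0281] z 0.0372 0.0373
[(np.float64(-0.146), np.int64(12)), (np.float64(-0.142), np.int64(34)), (np.float64(-0.138), np.int64(7)), (np.float64(-0.114), np.int64(30)), (np.float64(-0.11), np.int64(34)), (np.float64(-0.106), np.int64(8)), (np.float64(-0.074), np.int64(44)), (np.f
[... 2325 characters left out ...]
 0.037  0.0941 0.0969] R x [-0.0965 -0.0942  0.1059  0.1114] y [-0.0468 -0.0458 -0.0284 -0.0282] z 0.0353 0.0359
scene 109 L x [-0.123  -0.1089  0.1076  0.1129] y [0.0305 0.0356 0.095  0.0978] R x [-0.0958 -0.0916  0.1053  0.1108] y [-0.0472 -0.0462 -0.0285 -0.0281] z 0.0353 0.0358
[(np.float64(-0.146), np.int64(16)), (np.float64(-0.118), np.int64(9)), (np.float64(-0.114), np.int64(4)), (np.float64(-0.078), np.int64(9)), (np.float64(-0.074), np.int64(12)), (np.float64(-0.038), np.int64(14)), (np.float64(-0.034), np.int64(9)), (np.float64(-0.006), np.int64(9)), (np.float64(-0.002), np.int64(13)), (np.float64(0.022), np.int64(15)), (np.float64(0.026), np.int64(4))] ymid [0.00096316 0.04661629]
```

Request:
apply_moves(targets=[{"dp": [-0.036, 0.033, 0], "yaw": 4.5}, {"dp": [-0.072, 0.066, 0], "yaw": 9}, {"dp": [-0.108, 0.098, 0], "yaw": 13.5}, {"dp": [-0.145, 0.131, 0], "yaw": 17.2}, {"dp": [-0.145, 0.131, 0], "yaw": 17.2}, {"dp": [-0.145, 0.131, 0], "yaw": 17.2}], grip=1, squeeze=10)

```text
time_s: 0.65
tcp_pos: [0.5267, 0.1334, 0.2491]
eef_rot: [-180.0, 0.1, -72.6]
contact_force: [1.0, 0.2, -0.5]
gripper_width: 0.0533
gripper_force: 0.0
```

```bash
python3 - <<'E'
from fit import *
s=get_state(); print(s['tcp_pos'],s['eef_rot'],s['gripper_width'],s['time_s'],s['contact_force'])
c=cap('wrist'); save(c,'w1.png'); W=cloud(c); np.save('w1.npy',W)
P=W.reshape(-1,3); P=P[np.isfinite(P).all(1)]
o=np.array([.5445,.0836]); 
for A in (106.5,107,107.5,108):
    L=local(P,o,np.radians(A)); L=L[(abs(L[:,0])<.2)&(abs(L[:,1])<.09)]
    m=(L[:,2]>.03)&(L[:,2]<.042)
    f=lambda v:np.percentile(v,[.5,2,50,98,99.5]).round(4)
    l=L[m&(L[:,1]>.028)]; q=L[m&(L[:,1]<-.028)]
    print(A,'L',f(l[:,0]),f(l[:,1]),'R',f(q[:,0]),f(q[:,1]),np.median(l[:,2]),np.median(q[:,2]))
    h=L[(L[:,2]>.045)&(L[:,2]<.085)&(abs(L[:,1])<.03)]
    t=np.histogram(h[:,0],np.arange(-.19,.12,.004)); print([(round(float(x),3),int(c)) for x,c in zip(t[1],t[0]) if c>3],'y',np.percentile(h[:,1],[1,99]).round(4)) if A==107 else 0
E
```

```text
[0.52667478 0.13335248 0.24905301] [-1.79978508e+02  7.12856982e-02 -7.26137678e+01] 0.05331197390890445 0.65 [ 0.95503873  0.23222069 -0.47372031]
106.5 L [-0.0931 -0.09    0.0003  0.1075  0.1122] [0.0282 0.0288 0.0485 0.0686 0.0699] R [-0.0921 -0.0889 -0.0012  0.1087  0.1136] [-0.0685 -0.0672 -0.0478 -0.0288 -0.0283] 0.03478545675329678 0.03481902953433319
107 L [-0.0929 -0.0897 -0.0003  0.1078  0.1125] [0.0282 0.0289 0.0485 0.0687 0.0694] R [-0.0924 -0.0893 -0.0006  0.1083  0.1132] [-0.0681 -0.0673 -0.0479 -0.0288 -0.0282] 0.034788830355704375 0.034819638372580036
[(-0.114, 200), (-0.11, 253), (-0.074, 91), (-0.07, 144), (-0.038, 83), (-0.034, 172), (-0.03, 178), (-0.026, 48), (-0.006, 73), (-0.002, 212), (0.002, 148), (0.006, 31), (0.022, 107), (0.026, 134)] y [-0.0195  0.0202]
107.5 L [-0.0927 -0.0894 -0.0009  0.1082  0.1129] [0.0282 0.0289 0.0485 0.0687 0.0694] R [-0.0928 -0.0897  0.      0.108   0.1128] [-0.0683 -0.0673 -0.0478 -0.0288 -0.0282] 0.03478943837685117 0.034818388070561535
108 L [-0.0923 -0.0891 -0.0015  0.1085  0.1133] [0.0283 0.0288 0.0485 0.0685 0.0698] R [-0.0931 -0.09    0.0007  0.1077  0.1125] [-0.0687 -0.0673 -0.0478 -0.0288 -0.0282] 0.034789116638983264 0.03482115352899573
```

View pics/w1.png

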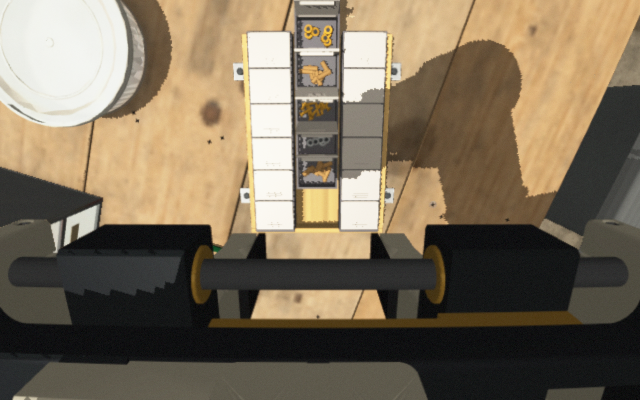

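The wrist view shows the tray square at (243–393, 30–232): the middle strip at columns 293–340, lids open, and the bare bay at rows 188–230, so the strip is about 45 mm out. The plan is to sweep along the centreline with shut fingers in decreasing heights, starting in front of the strip.

Request:
apply_moves(targets=[{"dp": [0.0105, -0.0334, 0], "yaw": 0.2}, {"dp": [0.021, -0.067, 0], "yaw": 0.2}, {"dp": [0.0315, -0.1, 0], "yaw": 0.2}, {"dp": [0.042, -0.134, 0], "yaw": 0.2}, {"dp": [0.0525, -0.167, 0], "yaw": 0.2}, {"dp": [0.063, -0.2, 0], "yaw": 0.2}, {"dp": [0.0718, -0.229, -0.02], "yaw": 0.2}, {"dp": [0.0718, -0.229, -0.055], "yaw": 0.2}, {"dp": [0.0718, -0.229, -0.09], "yaw": 0.2}, {"dp": [0.0718, -0.229, -0.125], "yaw": 0.2}, {"dp": [0.0718, -0.229, -0.155], "yaw": 0.2}, {"dp": [0.0718, -0.229, -0.173], "yaw": 0.2}, {"dp": [0.0718, -0.229, -0.173], "yaw": 0.2}, {"dp": [0.0718, -0.229, -0.173], "yaw": 0.2}], grip=1)

```text
time_s: 1.87
tcp_pos: [0.6015, -0.0988, 0.0746]
eef_rot: [179.8, 0.0, -72.6]
contact_force: [0.1, 0.3, 0.7]
gripper_width: 0.0005
gripper_force: 0.0
```

Request:
apply_moves(targets=[{"dp": [-0.003, 0.0095, 0]}, {"dp": [-0.006, 0.0191, 0]}, {"dp": [-0.009, 0.0286, 0]}, {"dp": [-0.012, 0.0382, 0]}, {"dp": [-0.015, 0.0477, 0]}, {"dp": [-0.0179, 0.0573, 0]}, {"dp": [-0.0209, 0.0668, 0]}, {"dp": [-0.0239, 0.0763, 0]}, {"dp": [-0.0269, 0.0859, 0]}, {"dp": [-0.0299, 0.0954, 0]}])

```text
$.targets[0]: bad value
```

```bash
cat > look.py <<'E'
from fit import *
import sys
c=cap('side'); W=cloud(c); P=W.reshape(-1,3); P=P[np.isfinite(P).all(1)]
o=np.array([.5445,.0836]); L=local(P,o,np.radians(107.4))
L=L[(abs(L[:,1])<.018)&(L[:,0]>-.2)&(L[:,0]<.13)&(L[:,2]>.0)&(L[:,2]<.09)]
# profile along the strip: max z per 4 mm
for a in np.arange(-.19,.13,.004):
    z=L[(L[:,0]>=a)&(L[:,0]<a+.004),2]
    print(f"{a*1e3:.0f}:{np.percentile(z,90)*1e3:.0f}" if len(z)>2 else f"{a*1e3:.0f}:-",end=' ')
print()
if len(sys.argv)>1:
    im=c['image'][...,::-1]; cv2.imwrite('pics/'+sys.argv[1],cv2.resize(im[170:280,250:390],None,fx=5,fy=5,interpolation=cv2.INTER_CUBIC))
s=get_state(); print(s['time_s'],s['tcp_pos'].round(4),s['contact_force'].round(1))
E
python3 look.py s1.png
```

```text
-190:69 -186:87 -182:87 -178:81 -174:- -170:- -166:- -162:- -158:- -154:- -150:- -146:63 -142:65 -138:67 -134:- -130:- -126:- -122:- -118:- -114:66 -110:64 -106:- -102:- -98:- -94:- -90:- -86:- -82:- -78:45 -74:60 -70:66 -66:65 -62:- -58:- -54:- -50:- -46:- -42:- -38:50 -34:60 -30:65 -26:65 -22:- -18:- -14:- -10:- -6:49 -2:57 2:65 6:64 10:- 14:27 18:28 22:65 26:62 30:60 34:31 38:- 42:- 46:- 50:- 54:- 58:- 62:33 66:32 70:6 74:6 78:6 82:- 86:- 90:- 94:- 98:- 102:- 106:- 110:- 114:23 118:22 122:22 126:1 
1.9167 [ 0.6025 -0.0986  0.0761] [ 0.1 -0.3  1.3]
```

View pics/s1.png

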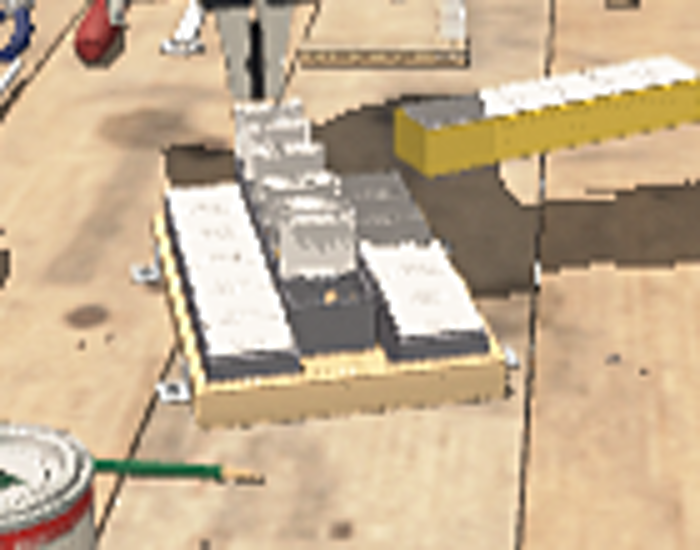

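The call was refused because each row needs a yaw. The crop shows the shut fingertips at (255,60), right in front of lid 1 at (270,115), in line with the strip. I'm sending the sweep again with yaw.

Request:
apply_moves(targets=[{"dp": [-0.003, 0.0095, 0], "yaw": 0}, {"dp": [-0.006, 0.0191, 0], "yaw": 0}, {"dp": [-0.009, 0.0286, 0], "yaw": 0}, {"dp": [-0.012, 0.0382, 0], "yaw": 0}, {"dp": [-0.015, 0.0477, 0], "yaw": 0}, {"dp": [-0.0179, 0.0573, 0], "yaw": 0}, {"dp": [-0.0209, 0.0668, 0], "yaw": 0}, {"dp": [-0.0239, 0.0763, 0], "yaw": 0}, {"dp": [-0.0269, 0.0859, 0], "yaw": 0}, {"dp": [-0.0299, 0.0954, 0], "yaw": 0}])

```text
time_s: 2.75
tcp_pos: [0.5715, -0.0016, 0.0755]
eef_rot: [180.0, 0.0, -72.6]
contact_force: [0.8, -0.0, 0.5]
gripper_width: 0.0004
gripper_force: 0.1
```

```bash
python3 look.py
```

```text
-190:- -186:- -182:- -178:- -174:- -170:- -166:- -162:- -158:- -154:- -150:- -146:28 -142:34 -138:- -134:- -130:- -126:- -122:- -118:- -114:- -110:- -106:- -102:- -98:- -94:- -90:79 -86:75 -82:87 -78:88 -74:62 -70:65 -66:- -62:- -58:- -54:- -50:- -46:- -42:- -38:44 -34:57 -30:65 -26:65 -22:- -18:- -14:- -10:- -6:44 -2:64 2:64 6:65 10:- 14:26 18:29 22:64 26:61 30:64 34:35 38:- 42:- 46:- 50:- 54:- 58:33 62:32 66:33 70:7 74:6 78:6 82:- 86:- 90:- 94:- 98:- 102:- 106:- 110:- 114:23 118:22 122:20 126:1 
2.8 [ 5.712e-01 -5.000e-04  7.560e-02] [-2.1  0.7 -0. ]
```

Request:
apply_moves(targets=[{"dp": [-0.003, 0.0095, 0], "yaw": 0}, {"dp": [-0.006, 0.0191, 0], "yaw": 0}, {"dp": [-0.009, 0.0286, 0], "yaw": 0}, {"dp": [-0.012, 0.0382, 0], "yaw": 0}, {"dp": [-0.015, 0.0477, 0], "yaw": 0}, {"dp": [-0.0179, 0.0573, 0], "yaw": 0}, {"dp": [-0.0209, 0.0668, 0], "yaw": 0}, {"dp": [-0.0239, 0.0763, 0], "yaw": 0}, {"dp": [-0.0269, 0.0859, 0], "yaw": 0}, {"dp": [-0.0299, 0.0954, 0], "yaw": 0}, {"dp": [-0.0329, 0.105, 0], "yaw": 0}, {"dp": [-0.0359, 0.1145, 0], "yaw": 0}, {"dp": [-0.0389, 0.124, 0], "yaw": 0}, {"dp": [-0.0419, 0.1336, 0], "yaw": 0}, {"dp": [-0.0449, 0.1431, 0], "yaw": 0}, {"dp": [-0.0478, 0.1527, 0], "yaw": 0}, {"dp": [-0.0478, 0.1527, 0.02], "yaw": 0}, {"dp": [-0.0478, 0.1527, 0.04], "yaw": 0}])

```text
time_s: 4.3
tcp_pos: [0.523, 0.1507, 0.115]
eef_rot: [179.8, -0.0, -72.6]
contact_force: [0.1, -0.1, 0.2]
gripper_width: 0.0003
gripper_force: 0.0
```

```bash
python3 look.py
```

```text
-190:- -186:- -182:- -178:- -174:- -170:- -166:- -162:- -158:- -154:- -150:- -146:33 -142:36 -138:39 -134:42 -130:- -126:- -122:- -118:53 -114:54 -110:34 -106:36 -102:40 -98:- -94:45 -90:26 -86:51 -82:54 -78:- -74:34 -70:38 -66:- -62:- -58:26 -54:- -50:53 -46:54 -42:30 -38:36 -34:39 -30:23 -26:- -22:27 -18:52 -14:54 -10:51 -6:35 -2:38 2:40 6:- 10:- 14:26 18:53 22:55 26:34 30:32 34:- 38:26 42:- 46:- 50:53 54:53 58:34 62:32 66:33 70:6 74:6 78:6 82:- 86:- 90:- 94:- 98:- 102:- 106:- 110:- 114:23 118:22 122:22 126:2 
4.35 [0.5255 0.1517 0.1197] [1.9 0.9 4.2]
```

Request:
apply_moves(targets=[{"dp": [0.01, -0.032, 0], "yaw": 0}, {"dp": [0.02, -0.064, 0], "yaw": 0}, {"dp": [0.03, -0.096, 0], "yaw": 0}, {"dp": [0.04, -0.128, 0], "yaw": 0}, {"dp": [0.05, -0.16, 0], "yaw": 0}, {"dp": [0.06, -0.192, 0], "yaw": 0}, {"dp": [0.0703, -0.2242, 0], "yaw": 0}, {"dp": [0.0703, -0.2242, 0], "yaw": 0}, {"dp": [0.0703, -0.2242, -0.025], "yaw": 0}, {"dp": [0.0703, -0.2242, -0.051], "yaw": 0}, {"dp": [0.0703, -0.2242, -0.051], "yaw": 0}])

```text
time_s: 5.27
tcp_pos: [0.5913, -0.0743, 0.0601]
eef_rot: [179.6, 0.1, -72.7]
contact_force: [-1.1, -0.5, -0.3]
gripper_width: 0.0004
gripper_force: 0.0
```

Request:
apply_moves(targets=[{"dp": [-0.0036, 0.0114, 0], "yaw": 0}, {"dp": [-0.0072, 0.0229, 0], "yaw": 0}, {"dp": [-0.0108, 0.0344, 0], "yaw": 0}, {"dp": [-0.0144, 0.0458, 0], "yaw": 0}, {"dp": [-0.0179, 0.0573, 0], "yaw": 0}, {"dp": [-0.0215, 0.0687, 0], "yaw": 0}, {"dp": [-0.0251, 0.0802, 0], "yaw": 0}, {"dp": [-0.0287, 0.0916, 0], "yaw": 0}, {"dp": [-0.0323, 0.1031, 0], "yaw": 0}, {"dp": [-0.0359, 0.1145, 0], "yaw": 0}, {"dp": [-0.0395, 0.126, 0], "yaw": 0}, {"dp": [-0.0431, 0.1374, 0], "yaw": 0}, {"dp": [-0.0466, 0.1489, 0], "yaw": 0}, {"dp": [-0.0502, 0.1603, 0], "yaw": 0}, {"dp": [-0.0538, 0.1718, 0], "yaw": 0}, {"dp": [-0.0574, 0.1832, 0], "yaw": 0}, {"dp": [-0.061, 0.1947, 0], "yaw": 0}, {"dp": [-0.0646, 0.2061, 0], "yaw": 0}, {"dp": [-0.0682, 0.2176, 0], "yaw": 0}, {"dp": [-0.0703, 0.2242, 0], "yaw": 0}])

```text
time_s: 6.93
tcp_pos: [0.5237, 0.1516, 0.0646]
eef_rot: [-180.0, 0.0, -72.6]
contact_force: [0.1, -0.5, -0.8]
gripper_width: 0.0001
gripper_force: 0.0
```

Request:
apply_moves(targets=[{"dp": [0, 0, 0.02], "yaw": 0}, {"dp": [0, 0, 0.051], "yaw": 0}])

```text
time_s: 7.1
tcp_pos: [0.5219, 0.1498, 0.1133]
eef_rot: [179.6, -0.1, -72.6]
contact_force: [0.4, 0.2, 0.5]
gripper_width: 0.0005
gripper_force: 0.0
```

```bash
python3 look.py
```

```text
-190:- -186:- -182:- -178:- -174:- -170:- -166:- -162:- -158:- -154:- -150:- -146:27 -142:38 -138:36 -134:40 -130:- -126:- -122:- -118:44 -114:43 -110:44 -106:39 -102:39 -98:- -94:41 -90:41 -86:- -82:43 -78:43 -74:39 -70:39 -66:39 -62:40 -58:- -54:41 -50:42 -46:42 -42:43 -38:38 -34:39 -30:40 -26:41 -22:41 -18:41 -14:43 -10:42 -6:43 -2:39 2:39 6:40 10:41 14:41 18:43 22:43 26:42 30:39 34:39 38:40 42:41 46:42 50:43 54:43 58:43 62:33 66:29 70:6 74:6 78:6 82:- 86:- 90:- 94:- 98:- 102:- 106:- 110:- 114:23 118:22 122:21 126:2 
7.15 [0.5259 0.1515 0.1212] [2.6 1.9 6.7]
```

Request:
apply_moves(targets=[{"dp": [0.01, -0.032, 0], "yaw": 0}, {"dp": [0.02, -0.064, 0], "yaw": 0}, {"dp": [0.03, -0.096, 0], "yaw": 0}, {"dp": [0.04, -0.128, 0], "yaw": 0}, {"dp": [0.05, -0.16, 0], "yaw": 0}, {"dp": [0.06, -0.192, 0], "yaw": 0}, {"dp": [0.0703, -0.2242, 0], "yaw": 0}, {"dp": [0.0703, -0.2242, 0], "yaw": 0}, {"dp": [0.0703, -0.2242, -0.02], "yaw": 0}, {"dp": [0.0703, -0.2242, -0.04], "yaw": 0}, {"dp": [0.0703, -0.2242, -0.05], "yaw": 0}, {"dp": [0.0703, -0.2242, -0.0565], "yaw": 0}, {"dp": [0.0703, -0.2242, -0.0565], "yaw": 0}, {"dp": [0.0703, -0.2242, -0.0565], "yaw": 0}])

```text
time_s: 8.32
tcp_pos: [0.5947, -0.0738, 0.0593]
eef_rot: [180.0, -0.0, -72.6]
contact_force: [0.6, -0.2, 0.4]
gripper_width: 0.0003
gripper_force: 0.0
```

Request:
apply_moves(targets=[{"dp": [-0.003, 0.0095, 0], "yaw": 0}, {"dp": [-0.006, 0.0191, 0], "yaw": 0}, {"dp": [-0.009, 0.0286, 0], "yaw": 0}, {"dp": [-0.012, 0.0382, 0], "yaw": 0}, {"dp": [-0.015, 0.0477, 0], "yaw": 0}])

```text
time_s: 8.73
tcp_pos: [0.5792, -0.0251, 0.0596]
eef_rot: [-180.0, 0.0, -72.6]
contact_force: [-0.1, 0.1, 0.7]
gripper_width: 0.0004
gripper_force: 0.1
```

```bash
python3 look.py
```

```text
-190:- -186:- -182:- -178:- -174:- -170:- -166:- -162:- -158:- -154:- -150:- -146:- -142:- -138:- -134:- -130:- -126:- -122:88 -118:79 -114:65 -110:76 -106:83 -102:88 -98:64 -94:41 -90:41 -86:42 -82:42 -78:44 -74:42 -70:38 -66:40 -62:41 -58:40 -54:42 -50:43 -46:42 -42:43 -38:38 -34:39 -30:40 -26:40 -22:42 -18:43 -14:43 -10:43 -6:38 -2:39 2:40 6:40 10:41 14:- 18:42 22:43 26:43 30:38 34:39 38:40 42:40 46:41 50:42 54:44 58:43 62:32 66:32 70:6 74:5 78:6 82:- 86:- 90:- 94:- 98:- 102:- 106:- 110:- 114:22 118:22 122:20 126:1 
8.7833 [ 0.5788 -0.0239  0.0595] [-0.6  1.8  0.1]
```

Request:
apply_moves(targets=[{"dp": [0, 0, -0.0006], "yaw": 0}, {"dp": [0, 0, -0.0012], "yaw": 0}, {"dp": [0, 0, -0.0012], "yaw": 0}, {"dp": [0, 0, -0.0012], "yaw": 0}])

```text
time_s: 9.12
tcp_pos: [0.5798, -0.0259, 0.0586]
eef_rot: [-179.9, 0.0, -72.6]
contact_force: [-2.7, 4.1, 6.6]
gripper_width: 0.0001
gripper_force: 3.3
```

Request:
apply_moves(targets=[{"dp": [-0.003, 0.0095, 0], "yaw": 0}, {"dp": [-0.006, 0.0191, 0], "yaw": 0}, {"dp": [-0.009, 0.0286, 0], "yaw": 0}, {"dp": [-0.012, 0.0382, 0], "yaw": 0}, {"dp": [-0.015, 0.0477, 0], "yaw": 0}, {"dp": [-0.0179, 0.0573, 0], "yaw": 0}, {"dp": [-0.0209, 0.0668, 0], "yaw": 0}, {"dp": [-0.0239, 0.0763, 0], "yaw": 0}, {"dp": [-0.0269, 0.0859, 0], "yaw": 0}])

```text
time_s: 9.87
tcp_pos: [0.5536, 0.0592, 0.0589]
eef_rot: [-179.9, -0.1, -72.6]
contact_force: [2.3, -5.3, 6.1]
gripper_width: 0.0007
gripper_force: 3.1
```

```bash
python3 look.py
```

```text
-190:- -186:- -182:- -178:- -174:- -170:- -166:- -162:- -158:- -154:- -150:- -146:- -142:- -138:- -134:- -130:- -126:38 -122:- -118:- -114:39 -110:- -106:- -102:- -98:- -94:- -90:39 -86:- -82:- -78:- -74:- -70:- -66:- -62:- -58:- -54:- -50:- -46:- -42:- -38:79 -34:79 -30:87 -26:85 -22:75 -18:83 -14:86 -10:43 -6:38 -2:39 2:39 6:40 10:41 14:41 18:43 22:43 26:42 30:38 34:39 38:40 42:40 46:42 50:42 54:43 58:43 62:33 66:31 70:6 74:6 78:5 82:- 86:- 90:- 94:- 98:- 102:- 106:- 110:- 114:23 118:21 122:20 126:1 
9.9167 [0.5532 0.0606 0.0589] [-1.5  2.2  7.7]
```

Request:
apply_moves(targets=[{"dp": [-0.003, 0.0095, 0], "yaw": 0}, {"dp": [-0.006, 0.0191, 0], "yaw": 0}, {"dp": [-0.009, 0.0286, 0], "yaw": 0}, {"dp": [-0.012, 0.0382, 0], "yaw": 0}, {"dp": [-0.015, 0.0477, 0], "yaw": 0}, {"dp": [-0.0179, 0.0573, 0], "yaw": 0}, {"dp": [-0.0209, 0.0668, 0], "yaw": 0}, {"dp": [-0.0239, 0.0763, 0], "yaw": 0}, {"dp": [-0.0251, 0.0802, 0], "yaw": 0}, {"dp": [-0.0251, 0.0802, 0], "yaw": 0}])

```text
time_s: 10.75
tcp_pos: [0.5281, 0.1401, 0.0587]
eef_rot: [-179.9, -0.0, -72.5]
contact_force: [-1.2, 1.3, 7.2]
gripper_width: 0.0005
gripper_force: 4.0
```

Request:
apply_moves(targets=[{"dp": [0, 0, 0.01], "yaw": 0}, {"dp": [0, 0, 0.03], "yaw": 0}, {"dp": [0, 0, 0.06], "yaw": 0}])

```text
time_s: 11.0
tcp_pos: [0.5259, 0.1386, 0.1167]
eef_rot: [179.7, -0.1, -72.6]
contact_force: [0.8, 0.3, -0.4]
gripper_width: 0.0005
gripper_force: 0.0
```

```bash
python3 look.py s2.png
```

```text
-190:- -186:- -182:- -178:- -174:- -170:- -166:- -162:- -158:- -154:- -150:- -146:- -142:38 -138:38 -134:38 -130:38 -126:38 -122:38 -118:38 -114:39 -110:38 -106:39 -102:38 -98:38 -94:38 -90:38 -86:38 -82:38 -78:38 -74:39 -70:38 -66:38 -62:38 -58:38 -54:38 -50:38 -46:38 -42:38 -38:38 -34:38 -30:38 -26:38 -22:38 -18:38 -14:38 -10:39 -6:39 -2:39 2:38 6:38 10:38 14:38 18:38 22:38 26:39 30:38 34:38 38:39 42:38 46:38 50:39 54:39 58:39 62:33 66:31 70:6 74:6 78:6 82:7 86:- 90:- 94:- 98:- 102:- 106:- 110:- 114:23 118:22 122:19 126:2 
11.05 [0.5296 0.1403 0.1241] [2.6 0.4 5.7]
```

View pics/s2.png

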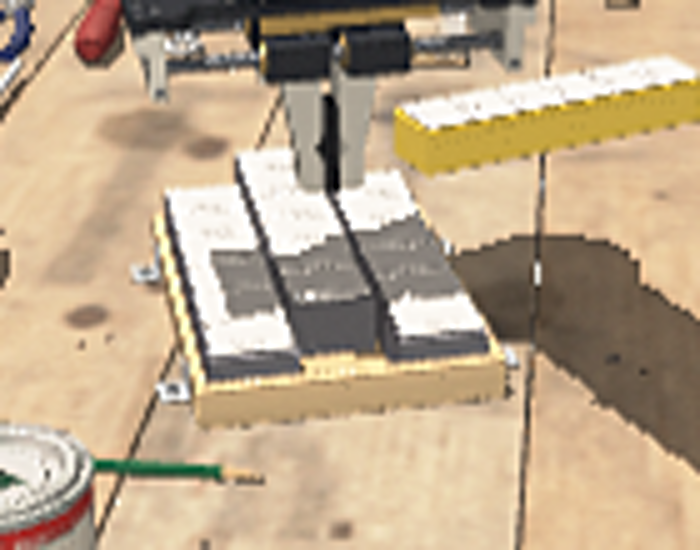

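All six lids are shut flat: the profile is uniform at 38 mm, and the crop shows level white tops at (235–380, 150–300). The strip hasn't moved and is still about 47 mm out. Next I go in front of it, low, to push it home.

Request:
apply_moves(targets=[{"dp": [0.01, -0.032, 0], "yaw": 0}, {"dp": [0.02, -0.064, 0], "yaw": 0}, {"dp": [0.03, -0.096, 0], "yaw": 0}, {"dp": [0.04, -0.128, 0], "yaw": 0}, {"dp": [0.05, -0.16, 0], "yaw": 0}, {"dp": [0.06, -0.192, 0], "yaw": 0}, {"dp": [0.0688, -0.2195, 0], "yaw": 0}, {"dp": [0.0688, -0.2195, 0], "yaw": 0}, {"dp": [0.0688, -0.2195, -0.02], "yaw": 0}, {"dp": [0.0688, -0.2195, -0.04], "yaw": 0}, {"dp": [0.0688, -0.2195, -0.06], "yaw": 0}, {"dp": [0.0688, -0.2195, -0.072], "yaw": 0}, {"dp": [0.0688, -0.2195, -0.08], "yaw": 0}, {"dp": [0.0688, -0.2195, -0.08], "yaw": 0}, {"dp": [0.0688, -0.2195, -0.08], "yaw": 0}])

```text
time_s: 12.3
tcp_pos: [0.5963, -0.0798, 0.0381]
eef_rot: [180.0, -0.0, -72.6]
contact_force: [0.4, -0.1, 1.3]
gripper_width: 0.0007
gripper_force: 0.0
```

Request:
apply_moves(targets=[{"dp": [-0.0021, 0.0067, 0], "yaw": 0}, {"dp": [-0.0042, 0.0134, 0], "yaw": 0}, {"dp": [-0.006, 0.0191, 0], "yaw": 0}, {"dp": [-0.0075, 0.0239, 0], "yaw": 0}, {"dp": [-0.009, 0.0286, 0], "yaw": 0}, {"dp": [-0.0105, 0.0334, 0], "yaw": 0}, {"dp": [-0.012, 0.0382, 0], "yaw": 0}])

```text
time_s: 12.88
tcp_pos: [0.5849, -0.0414, 0.0388]
eef_rot: [-179.9, -0.1, -72.6]
contact_force: [0.7, -4.9, 4.7]
gripper_width: 0.0006
gripper_force: 2.9
```

```bash
python3 look.py
```

```text
-190:- -186:- -182:- -178:- -174:- -170:- -166:- -162:- -158:- -154:- -150:- -146:- -142:- -138:78 -134:- -130:- -126:71 -122:73 -118:76 -114:38 -110:38 -106:38 -102:38 -98:88 -94:90 -90:38 -86:38 -82:38 -78:38 -74:38 -70:38 -66:39 -62:38 -58:38 -54:39 -50:38 -46:38 -42:39 -38:38 -34:39 -30:38 -26:39 -22:38 -18:37 -14:38 -10:38 -6:38 -2:39 2:38 6:39 10:39 14:38 18:38 22:38 26:38 30:38 34:38 38:39 42:39 46:39 50:39 54:38 58:38 62:38 66:38 70:38 74:39 78:38 82:38 86:33 90:28 94:- 98:- 102:- 106:- 110:- 114:24 118:22 122:20 126:1 
12.9333 [ 0.5846 -0.0406  0.0387] [ 1.4 -2.6  1.9]
```

Request:
apply_moves(targets=[{"dp": [-0.0012, 0.0038, 0], "yaw": 0}, {"dp": [-0.0024, 0.0076, 0], "yaw": 0}, {"dp": [-0.0036, 0.0114, 0], "yaw": 0}, {"dp": [-0.0048, 0.0153, 0], "yaw": 0}, {"dp": [-0.006, 0.0191, 0], "yaw": 0}, {"dp": [-0.0069, 0.022, 0], "yaw": 0}, {"dp": [-0.0072, 0.0229, 0], "yaw": 0}, {"dp": [-0.0072, 0.0229, 0], "yaw": 0}])

```text
time_s: 13.6
tcp_pos: [0.5775, -0.0185, 0.0385]
eef_rot: [-179.9, -0.0, -72.6]
contact_force: [1.9, -3.6, 3.0]
gripper_width: 0.0006
gripper_force: 1.9
```

```bash
python3 look.py|tail -1; python3 - <<'E'
from fit import *
c=cap('side');P=cloud(c).reshape(-1,3);P=P[np.isfinite(P).all(1)]
L=local(P,np.array([.5445,.0836]),np.radians(107.4))
for n,lo,hi in(("mid",-.018,.018),("L",.03,.066),("R",-.066,-.03)):
    q=L[(L[:,1]>lo)&(L[:,1]<hi)&(L[:,0]>.05)&(L[:,0]<.13)]
    t=q[(q[:,2]>.034)&(q[:,2]<.042)]; print(n,'top end',np.percentile(t[:,0],[95,99,100]).round(4),'z',np.median(t[:,2]).round(4))
E
```

```text
13.65 [ 0.5775 -0.0185  0.0384] [ 1.5 -3.1  3.1]
mid top end [0.1113 0.1134 0.1139] z 0.0374
L top end [0.1144 0.117  0.1172] z 0.0372
R top end [0.1135 0.116  0.1165] z 0.0375
```

Request:
apply_moves(targets=[{"dp": [-0.0002, 0.0005, 0], "yaw": 0}, {"dp": [-0.0003, 0.001, 0], "yaw": 0}, {"dp": [-0.0005, 0.0014, 0], "yaw": 0}, {"dp": [-0.0006, 0.0019, 0], "yaw": 0}, {"dp": [-0.0006, 0.0019, 0], "yaw": 0}])

```text
time_s: 14.12
tcp_pos: [0.5767, -0.0171, 0.0382]
eef_rot: [-180.0, -0.0, -72.6]
contact_force: [2.7, -5.3, 4.7]
gripper_width: 0.0007
gripper_force: 2.8
```

Request:
apply_moves(targets=[{"dp": [-0.0002, 0.0005, 0], "yaw": 0}, {"dp": [-0.0003, 0.001, 0], "yaw": 0}, {"dp": [-0.0003, 0.001, 0], "yaw": 0}])

```text
time_s: 14.37
tcp_pos: [0.5764, -0.0161, 0.0382]
eef_rot: [-180.0, -0.0, -72.6]
contact_force: [2.9, -5.7, 4.2]
gripper_width: 0.0005
gripper_force: 2.8
```

Request:
apply_moves(targets=[{"dp": [-0.0002, 0.0005, 0], "yaw": 0}, {"dp": [-0.0003, 0.001, 0], "yaw": 0}, {"dp": [-0.0003, 0.001, 0], "yaw": 0}])

```text
time_s: 14.62
tcp_pos: [0.5763, -0.0158, 0.0382]
eef_rot: [-180.0, -0.1, -72.6]
contact_force: [3.9, -9.7, 3.4]
gripper_width: 0.0002
gripper_force: 5.6
```

Request:
apply_moves(targets=[{"dp": [-0.0002, 0.0005, 0], "yaw": 0}, {"dp": [-0.0003, 0.001, 0], "yaw": 0}, {"dp": [-0.0003, 0.001, 0], "yaw": 0}])

```text
time_s: 14.87
tcp_pos: [0.5763, -0.0158, 0.0382]
eef_rot: [-180.0, -0.1, -72.6]
contact_force: [6.3, -16.2, 1.5]
gripper_width: 0.0003
gripper_force: 8.9
```

The finger has stopped and the force is up to 17 N, so the strip is against the back wall. I'm backing off, rising, and checking from above.

Request:
apply_moves(targets=[{"dp": [0.003, -0.0095, 0], "yaw": 0}, {"dp": [0.009, -0.0286, 0], "yaw": 0}, {"dp": [0.015, -0.0477, 0], "yaw": 0}, {"dp": [0.015, -0.0477, 0.03], "yaw": 0}, {"dp": [0.015, -0.0477, 0.07], "yaw": 0}, {"dp": [0.015, -0.0477, 0.11], "yaw": 0}, {"dp": [0.015, -0.0477, 0.15], "yaw": 0}, {"dp": [0.015, -0.0477, 0.19], "yaw": 0}, {"dp": [0.007, -0.015, 0.21], "yaw": 0}, {"dp": [-0.003, 0.017, 0.21], "yaw": 0}, {"dp": [-0.013, 0.049, 0.21], "yaw": 0}, {"dp": [-0.023, 0.081, 0.21], "yaw": 0}, {"dp": [-0.033, 0.113, 0.21], "yaw": 0}, {"dp": [-0.045, 0.143, 0.21], "yaw": 0}, {"dp": [-0.045, 0.143, 0.21], "yaw": 0}, {"dp": [-0.045, 0.143, 0.21], "yaw": 0}, {"dp": [-0.045, 0.143, 0.21], "yaw": 0}])

```text
time_s: 16.28
tcp_pos: [0.53, 0.1294, 0.2474]
eef_rot: [179.9, 0.0, -72.5]
contact_force: [-0.6, -0.1, -0.4]
gripper_width: 0.0003
gripper_force: 0.0
```

```bash
python3 - <<'E'
from fit import *
for cam in("side","wrist"):
    c=cap(cam);P=cloud(c).reshape(-1,3);P=P[np.isfinite(P).all(1)]
    L=local(P,np.array([.5445,.0836]),np.radians(107.4))
    for n,lo,hi in(("mid",-.018,.018),("L",.03,.066),("R",-.066,-.03)):
        t=L[(L[:,1]>lo)&(L[:,1]<hi)&(abs(L[:,0])<.13)&(L[:,2]>.03)&(L[:,2]<.06)]
        print(cam,n,'ends',np.percentile(t[:,0],[0,1,99,100]).round(4),'z',np.percentile(t[:,2],[50,99]).round(4))
    if cam=="wrist": cv2.imwrite('pics/w2.png',cv2.resize(c['image'][0:240,210:430,::-1],None,fx=2.5,fy=2.5,interpolation=cv2.INTER_CUBIC))
E
```

```text
side mid ends [-0.091  -0.0876  0.1159  0.1189] z [0.0374 0.0394]
side L ends [-0.0906 -0.0873  0.1162  0.1174] z [0.0374 0.0396]
side R ends [-0.0909 -0.0875  0.1164  0.1194] z [0.0375 0.0394]
wrist mid ends [-0.0932 -0.0911  0.1056  0.1136] z [0.0348 0.0366]
wrist L ends [-0.0932 -0.0913  0.0968  0.0989] z [0.0348 0.0366]
wrist R ends [-0.0932 -0.0912  0.0967  0.099 ] z [0.0348 0.0366]
```

View pics/w2.png

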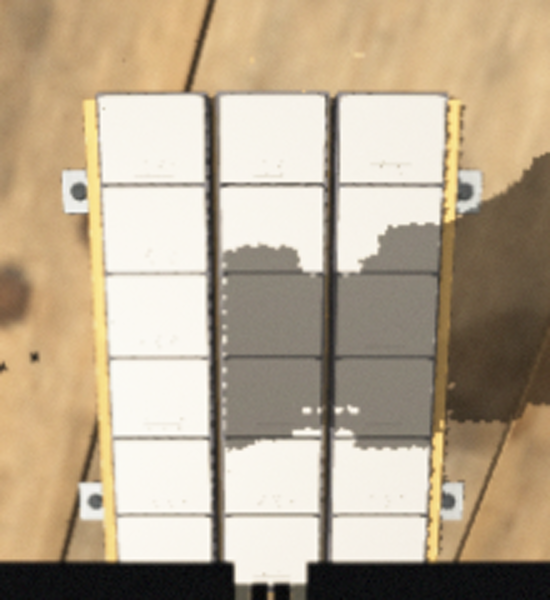

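The view from above shows the front ends in one line at row 93 (columns 97–448) and all lids flat, at the same height as the neighbours. The measured ends agree within 0.5 mm, so I'm handing the job in.

```bash
python3 -c "
from plant import r
print(r.close_job())"
```

```text
the job is handed in; nothing more can be done
None
```

All six lids are folded shut and the strip is pushed home, its end flush with its neighbours within about 0.5 mm; I handed the job in at about 16 s, and no verdict came back.

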